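# Pack the finished control modules into the strut-lid transit chest

## Robot

A 7-joint arm with a two-finger parallel gripper is mounted at the origin on the work surface. World frame = base frame: x ahead of the robot, y to its left, z up, the work surface at z = 0. Lengths are in m, angles in rad, forces in N, time in s.
With the tool pointing down it reaches from about 0.4 to 0.875 m from the base axis. Payload 19.3 kg.
Tool frame: the origin (TCP) lies midway between the tips of the shut fingers; the grasp point (between the pads) lies 19 mm behind it; x points along the fingers, y is the direction in which the jaws open and shut, and the axes are right-handed (so a half turn about x gives the same grasp; the last joint's range is limited). The gripper opens to 85 mm and grips with 20 to 120 N. Pads are 22 mm wide; open, the fingers measure 114 mm over their backs; the gripper's body (76 mm by 85 mm) begins 54 mm behind the grasp point. The pads swing forward as they close: fully open they stand 13 mm farther back than shut.
Start: joints at [-1.349, 0.521, -0.036, 1.599, 0.021, 1.021, -0.113], TCP at [0.18, 0.599, 0.231] pointing down, gripper open.
Joint ranges: [-2.91, 2.91], [-0.3, 2.13], [-1.5, 1.42], [0.17, 2.43], [-1.26, 4.41], [0.16, 1.93], [-2.52, 2.52]. Speed limits (rad/s): [1.89, 1.89, 2.39, 2.39, 3.01, 3.01, 3.01].

## Interface

Orientations are given as [roll, pitch, yaw] about the fixed x, y, z axes, in that order (R = Rz(yaw) Ry(pitch) Rx(roll)).
In Python, from workcell import telemetry, vision, workorder gives the robot as it stands. The module is installed in compiled form; this text tells all that it offers.
- The arm moves only by the tool play_rows, never from a script. Its argument "deltas" is a list of rows, each a list of 7 numbers: the shift along the world's x, y, z in mm, then the turn, a rotation vector about the world's x, y, z in degrees, then the finger opening in mm, from 0 to 85.4. In form: [[x, y, z, wx, wy, wz, jaw], ...]. A call has 1 to 8 rows; each row shifts and turns the commanded pose from where the row before left it; what a row does not reach is not made up. A row lasts 1/8 s, in which the tool goes at most 62.5 mm and 10.7 degrees, less where a joint would pass 70% of its speed; a pose out of reach is approached as far as the arm can. A call with a gripper value outside its range is refused whole. The fingers move at their own pace and stop on an object; "grip_force" is the grip in N (left out, the last holds). Time passes only in rows, so rows that do not move let the fingers close. It gives the time, the measured TCP pose, the force and the opening at its end, in the units of the state.
- telemetry.observe(): the state, without advancing time (a new reading comes with each control period).
- vision.grab_frame(name): name is "scene" or "top" or "wrist"; returns the picture (480x640x3 uint8, red, green, blue); there is no depth.
- vision.camera_info(name): a dict with "mtx" (3x3 intrinsics, pixels), "k1" (the pictures are not rectified: a ray, as slopes to the right and down, at radius r is drawn at 1 + k1 r^2 times it, then the intrinsics apply), "rvec" (rotation vector, rad) and "tvec" (3), from world to camera coordinates, as OpenCV has them. Camera axes: x right, y down, z forward; pixel columns grow to the right and rows downward; lengths in m; the calibration is good to about 2 mm. A picture is of the moment at which its call begins: read the wrist's pose just before it. camera_info takes no time and is no camera call; for the wrist camera it gives the pose at the moment of the call.
- workorder.job_done(): hands the job in, once; it reports no verdict.
The state is a dict: "clock": time; "qpos": joint angles; "qd": joint speeds; "joint_efforts": joint torques, N m; "position": TCP position; "tool_rot": TCP orientation; "force": force on the tool from outside, world axes, zero at the start; "moment": the same for the moment, N m; "grip_width": finger opening in m.
Only numpy, scipy, OpenCV 4.12 (cv2) and the standard library are available. Lean on these libraries where they do the work, as an engineer would, in place of code of your own. Each camera call takes 0.05 s, during which the arm holds its last target. There are 200 camera calls.

## Task

Pack every grey control module on the bench into the blue transit chest for shipping: click the chest's red latch round to open, raise the lid until its struts hold it open by themselves, and stand every module upright on the chest floor, one to a compartment. Then shut the lid right down and click the latch back to locked. Leave the red reject module on the bench, and do not disturb the carton, spray can or screwdriver.

Things in the scene. Friction and masses are not known exactly. Their poses are not given: they have to be found in the camera images.
- chest: Blue steel chest fixed to the bench, 150 mm deep (its x, away from the robot) x 393 mm wide (its y) x 100 mm high without lid; origin at the centre of its underside, z up; walls and floor 4 mm. Hinge along the far (+x) rim, latch on a bracket standing out from the front near the -y end, a gas strut outside each end.
- chest_floor (a point): Centre of the chest's inner floor, 4 mm above the bench. Two dividers 40 mm high make three compartments side by side along the chest's y, each 142 mm (x) by 126 mm (y), centred at y = -0.130, 0 and +0.130 m from here: only one module fits in each, its length along the chest's x.
- lid (a joint): Angle of the lid about its hinge, rad: 0 shut, 1.5 fully open (upright, its stop). The struts balance it at about 0.9 rad: let go below that it sinks shut, above that they push it to the stop and hold it. Slow, damped motion; 1 to 5 N at the handle moves it. The locked latch blocks it.
- lid_handle (a point): Middle of the lid's handle bar: round steel, 12 mm thick, 110 mm long along the chest's y, 50 mm out from the lid's front edge at mid-thickness of the lid (a plate 8 mm thick), nothing beneath it but the bench. Moves with the lid.
- lid_hinge (a point): Point on the hinge line at the middle of the chest's far rim, 100.5 mm above the bench; the lid turns about the chest's +y through it, raising its front. In the lid's own frame (turning with it) the handle bar is at (-0.204, 0, +0.004) m from here.
- latch (a joint): Angle of the latch, rad, clockwise seen from above: 0 locked (yellow tongue along the chest's +x, over the lid's front edge), 1.2 open (tongue swung clear towards the chest's -y end). An over-centre spring, crest at 0.6, clicks it to the nearer end when let go and holds it there; 0.13 N m breaks it away.
- latch_grip (a point): On the latch's upright axis, at the height to grip its red grip bar from above: the bar is 44 mm long, 14 mm thick, 40 mm tall (top 12 mm above this point, foot 28 mm below). At joint 0 the bar lies along the chest's x; it turns with the latch.
- module_a: Finished control module: grey metal box 90 mm long (its x) x 70 mm wide (its y) x 50 mm high, origin at the centre of its underside, z up. Black handle on top along its x: 70 mm long, 14 mm thick (across y), from 50 to 85 mm above the underside; grip it across y about 68 mm above the underside. 0.3 to 0.55 kg. May be absent.
- module_b: Finished control module: grey metal box 90 mm long (its x) x 70 mm wide (its y) x 50 mm high, origin at the centre of its underside, z up. Black handle on top along its x: 70 mm long, 14 mm thick (across y), from 50 to 85 mm above the underside; grip it across y about 68 mm above the underside. 0.3 to 0.55 kg. May be absent.
- module_c: Finished control module: grey metal box 90 mm long (its x) x 70 mm wide (its y) x 50 mm high, origin at the centre of its underside, z up. Black handle on top along its x: 70 mm long, 14 mm thick (across y), from 50 to 85 mm above the underside; grip it across y about 68 mm above the underside. 0.3 to 0.55 kg. May be absent.
- reject: Rejected module: same shape and size as the grey ones but red all over. Stays on the bench; not to be lifted.
- carton: Bystander: brown cardboard carton 70 x 100 x 60 mm high; origin at the centre of its underside.
- spray_can: Bystander: spray can, 58 mm across, 130 mm tall, yellow label; origin at the centre of its underside.
- screwdriver: Bystander: screwdriver with a green handle, 200 mm long lying on the bench.
Not all that is in view belongs to the job. Leave any green look-alike of the module_b alone.

How it is judged:
By the outcome, as a careful person would: the job done as asked, in the order asked, and still so for the second after the job is handed in, with the robot touching nothing.
Of module_a, module_b, module_c only 2 to 3 are there at a start; the rules pass over those that are not, and their reading is None.
At some moment in a run one of module_a, module_b, module_c may be knocked a few centimetres aside while the robot is not near it.
Once in a run the grip may slacken for a moment while it holds something.
It also fails if it takes over 210 s, if anything falls off the work surface, if the arm or the gripper's body presses on something with over 40 N, if the wrist force passes 120 N, or if a joint passes its speed limit or range.

## Working session

There is one attempt and no reset: what is moved stays moved. The work goes in short steps, Python scripts to look and compute and a tool call to move; the robot and the scene stay as the last step left them, time stands still between calls to the robot, and variables do not carry over. Pictures are saved under pics/ and viewed, about 12 in all and at most 16, crops included, and the job is handed in when it is done.

Besides the shell and the picture viewer there is one more tool, called after "Call:" by a JSON object that holds its "op" and its "data", one argument or row to a line. play_rows: Moves the arm, as the interface text tells. Its arguments: {"type":"object","properties":{"deltas":{"type":"array","items":{"type":"array","items":{"type":"number"}}},"grip_force":{"type":"number"}},"required":["deltas"]}

```bash
mkdir -p pics; cat > h.py <<'E'
import numpy as np, cv2
from workcell import telemetry, vision, workorder
def grab(n,save=None):
    ci=vision.camera_info(n); im=vision.grab_frame(n)
    if save: cv2.imwrite('pics/'+save,im[:,:,::-1])
    return im,ci
def ray(ci,u,v):
    K=np.array(ci['mtx']); k=ci['k1']
    p=np.array([(u-K[0,2])/K[0,0],(v-K[1,2])/K[1,1]]); s=p.copy()
    for _ in range(30): s=p/(1+k*(s@s))
    R=cv2.Rodrigues(np.array(ci['rvec'],float))[0]; t=np.array(ci['tvec'],float).ravel()
    return -R.T@t, R.T@np.array([s[0],s[1],1])
def onz(ci,u,v,z):
    o,d=ray(ci,u,v); return o+d*(z-o[2])/d[2]
def proj(ci,P):
    K=np.array(ci['mtx']); R=cv2.Rodrigues(np.array(ci['rvec'],float))[0]; t=np.array(ci['tvec'],float).ravel()
    c=R@np.array(P)+t; s=c[:2]/c[2]; s=s*(1+ci['k1']*(s@s)); return K[:2,:2]@s+K[:2,2]
E
python3 - <<'E'
from h import *
print(telemetry.observe())
for n in ('scene','top','wrist'):
    im,ci=grab(n,n+'0.png'); print(n,ci)
E
```

```text
{'clock': 0.0, 'qpos': array([-1.34918984,  0.52205078, -0.03634529,  1.59997525,  0.02119299,
        1.02110813, -0.1128004 ]), 'qd': array([-0.000401  , -0.00149876,  0.00053794,  0.0003898 ,  0.00102829,
       -0.00040729,  0.00102963]), 'joint_efforts': array([ 7.83544442e-05, -9.27096605e+01,  1.97971366e+00, -3.69949651e+01,
        1.78213301e-02,  7.77789362e-03,  1.86437285e-05]), 'position': array([0.17972985, 0.59825621, 0.23071435]), 'tool_rot': array([-1.51254959,  1.56963948, -1.80435519]), 'force': array([-0.73010963, -1.13503813,  1.09009095]), 'moment': array([ 0.0116647 ,  0.0165564 , -0.00927612]), 'grip_width': 0.08540553390129893}
scene {'mtx': array([[521.58024024,   0.        , 324.31298994],
       [  0.        , 521.58024024, 235.17040594],
       [  0.        ,   0.        ,   1.        ]]), 'k1': 0.03816114270968477, 'rvec': array([ 2.22407735,  0.72841778, -0.34183193]), 'tvec': array([-0.45528533, -0.14489768,  1.66517368])}
top {'mtx': array([[515.6699991 ,   0.        , 325.3444073 ],
       [  0.        , 515.6699991 , 242.33830153],
       [  0.        ,   0.        ,   1.        ]]), 'k1': -0.04492560623445739, 'rvec': array([ 2.15854422, -2.21653921,  0.10039185]), 'tvec': array([-0.00995163,  0.56172905,  1.2453094 ])}
wrist {'mtx': array([[412.87927439,   0.        , 316.19459026],
       [  0.        , 412.87927439, 239.16022384],
       [  0.        ,   0.        ,   1.        ]]), 'k1': -0.028404021557605363, 'rvec': array([-2.32924514, -1.73226846, -0.24720041]), 'tvec': array([-0.62465999, -0.03662081,  0.37855931])}
```

View pics/top0.png

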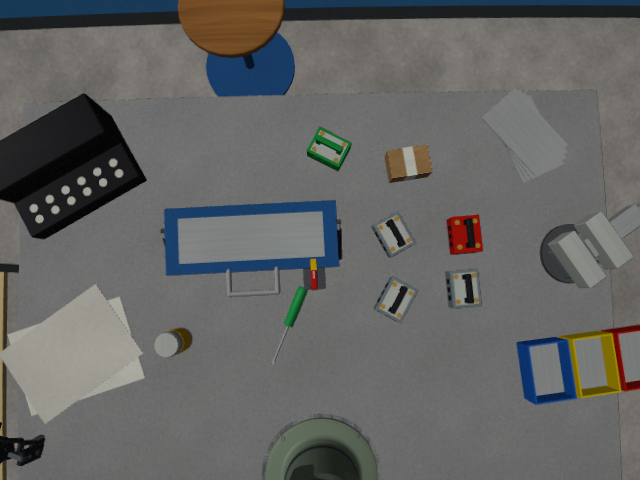

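View pics/scene0.png

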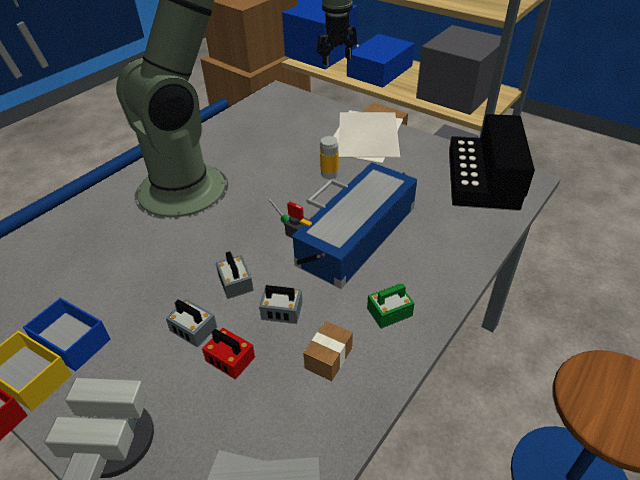

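Top view: grey modules at (394,235), (397,299) and (463,288). The red reject is at (465,235) and a green look-alike at (329,148). The chest is at (252,238), its latch at (314,275), and the screwdriver at (290,320), close to the latch.

```bash
python3 - <<'E'
from h import *
ci=vision.camera_info('top'); im=cv2.imread('pics/top0.png'); hsv=cv2.cvtColor(im,cv2.COLOR_BGR2HSV)
print('cam',ray(ci,320,240)[0])
def rect(m,roi,z,nm):
    u0,v0,u1,v1=roi; mm=np.zeros_like(m); mm[v0:v1,u0:u1]=m[v0:v1,u0:u1]
    cs=cv2.findContours(mm,0,1)[0]; c=max(cs,key=cv2.contourArea)
    w=np.array([onz(ci,*p[0],z)[:2] for p in c],np.float32)
    r=cv2.minAreaRect(w); print(nm,np.round(r[0],4),np.round(r[1],4),round(r[2],2),'px',np.round(c.reshape(-1,2).mean(0)))
    return w
blue=cv2.inRange(hsv,(100,120,50),(125,255,255))
w=rect(blue,(150,190,350,285),.1045,'lid'); print(np.round(cv2.boxPoints(cv2.minAreaRect(w)),4))
grey=cv2.inRange(hsv,(0,0,0),(180,255,45))
for n,(u,v) in dict(A=(394,235),B=(397,299),C=(463,288),R=(465,235)).items():
    rect(grey,(u-25,v-25,u+25,v+25),.085,n)
for s in (0,170):
  red=cv2.inRange(hsv,(s,150,60),(s+10,255,255)); 
  try: rect(red,(300,255,330,300),.11,'latch')
  except Exception as e: print(e)
g=cv2.inRange(hsv,(50,100,40),(85,255,255)); rect(g,(265,280,320,370),.015,'sd')
big=cv2.resize(im[180:390,140:500],None,fx=2.2,fy=2.2,interpolation=cv2.INTER_CUBIC); cv2.imwrite('pics/topcrop.png',big)
E
```

```text
cam [ 0.46220285 -0.00668065  1.28559634]
lid [0.5711 0.1483] [0.1534 0.3979] 1.46 px [253. 238.]
[[ 0.4893  0.3452]
 [ 0.4995 -0.0525]
 [ 0.6528 -0.0486]
 [ 0.6427  0.3491]]
A [ 0.575  -0.1883] [0.0662 0.0167] 26.8 px [395. 232.]
B [ 0.4192 -0.1884] [0.0153 0.0666] 60.19 px [398. 299.]
C [ 0.4406 -0.3541] [0.066  0.0192] 2.41 px [468. 288.]
R [ 0.5715 -0.3628] [0.0667 0.0197] 2.96 px [470. 232.]
latch [0.4703 0.0045] [0.0136 0.0431] 88.57 px [314. 280.]
latch [0.4512 0.0118] [0. 0.] 0.0 px [311. 288.]
sd [0.4069 0.0531] [0.0241 0.0994] 66.71 px [295. 306.]
```

View pics/topcrop.png

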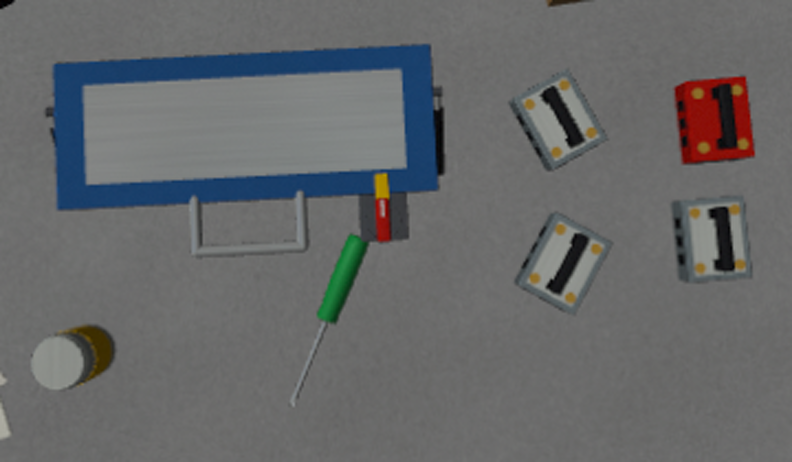

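```bash
cat >> h.py <<'E'
from scipy.spatial.transform import Rotation as Ro
def tool(): 
    s=telemetry.observe(); return np.array(s['position']),Ro.from_euler('xyz',s['tool_rot']).as_matrix()
E
python3 - <<'E'
from h import *
p,R=tool(); print(np.round(R,3))
ci=vision.camera_info('wrist'); o,d=ray(ci,316.2,239.2); print('cam in tool',R.T@(o-p),'axis',R.T@d)
# triangulate latch top with scene
im=cv2.imread('pics/scene0.png'); hsv=cv2.cvtColor(im,cv2.COLOR_BGR2HSV)
m=cv2.inRange(hsv,(0,150,60),(8,255,255)); ys,xs=np.nonzero(m[195:240,280:310]); print(xs.min()+280,xs.max()+280,ys.min()+195,ys.max()+195)
cv2.imwrite('pics/latch.png',cv2.resize(im[180:260,260:340],None,fx=6,fy=6))
cs=vision.camera_info('scene'); ct=vision.camera_info('top')
for z in (.09,.1,.11,.12,.13,.14): print(z,np.round(onz(ct,314,279,z),4),proj(cs,onz(ct,314,279,z)))
E
```

```text
[[-0.     0.288  0.958]
 [-0.001  0.958 -0.288]
 [-1.    -0.001  0.   ]]
cam in tool [-1.42428771e-01  4.39470164e-05 -7.09815596e-02] axis [9.59829236e-01 2.87273178e-04 2.80584684e-01]
288 302 202 219
0.09 [0.4716 0.0047 0.09  ] [295.91763259 224.93430025]
0.1 [0.4715 0.0046 0.1   ] [295.66928167 222.12992385]
0.11 [0.4714 0.0045 0.11  ] [295.41841685 219.29786042]
0.12 [0.4714 0.0044 0.12  ] [295.16499805 216.43767839]
0.13 [0.4713 0.0043 0.13  ] [294.90898434 213.54893676]
0.14 [0.4712 0.0042 0.14  ] [294.65033385 210.6311849 ]
```

View pics/latch.png

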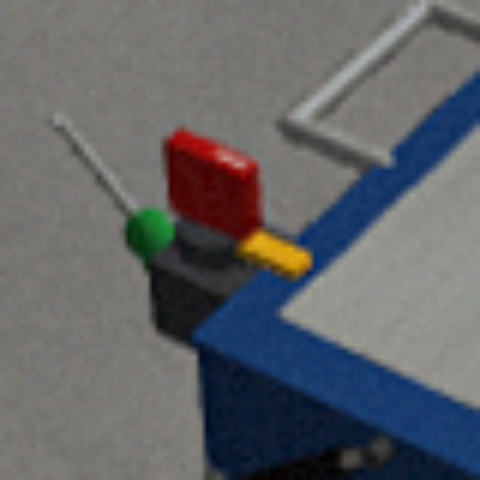

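Latch bar top lies near z≈0.16, which puts the foot at ≈0.12 and the grip point at ≈0.148, at xy (0.470, 0.004). I'm moving above it now.

Call:
{"op": "play_rows", "data": {
  "deltas": [
    [20,-40,10,0,0,2.3,85],
    [20,-42,10,0,0,2.3,85],
    [20,-42,10,0,0,2.3,85],
    [20,-42,10,0,0,2.3,85],
    [20,-42,0,0,0,2.3,85],
    [20,-42,0,0,0,2.3,85],
    [20,-42,0,0,0,2.3,85],
    [20,-42,0,0,0,2.1,85]
  ]
}}

```text
clock: 1.15
position: [0.3403, 0.2631, 0.2713]
tool_rot: [0.888, 1.571, 0.915]
force: [1.2, 0.6, 0.6]
grip_width: 0.085
```

Call:
{"op": "play_rows", "data": {
  "deltas": [
    [21,-43,0,0,0,0,50],
    [21,-43,0,0,0,0,50],
    [21,-43,0,0,0,0,50],
    [21,-43,0,0,0,0,50],
    [21,-43,0,0,0,0,50],
    [20,-43,0,0,0,0,50],
    [0,0,0,0,0,0,50],
    [0,0,0,0,0,0,50]
  ]
}}

```text
clock: 2.15
position: [0.4645, 0.0069, 0.2711]
tool_rot: [2.875, 1.57, 2.901]
force: [0.4, 0.6, -0.3]
grip_width: 0.0501
```

```bash
python3 - <<'E'
from h import *
p,R=tool(); print(p,np.round(R,3),telemetry.observe()['qpos'],telemetry.observe()['clock'])
im,ci=grab('wrist','w1.png')
hsv=cv2.cvtColor(im,cv2.COLOR_RGB2HSV); m=cv2.inRange(hsv,(0,150,60),(8,255,255))
c=max(cv2.findContours(m,0,1)[0],key=cv2.contourArea); c=c.reshape(-1,2); print(c.min(0),c.max(0),c.mean(0))
for P in [(.470,.004,.16),(.470,.004,.12)]: print(proj(ci,P))
E
```

```text
[0.46454993 0.00691658 0.27111327] [[-0.    -0.026  1.   ]
 [ 0.     1.     0.026]
 [-1.     0.    -0.   ]] [-0.36129636  0.22097162  0.26039919  1.96604166 -0.06898951  0.96339844
  1.52906555] 2.15
[301 201] [322 274] [311.7260274  241.78082192]
[311.31792852 242.57634951]
[311.91781139 226.88836583]
```

View pics/w1.png

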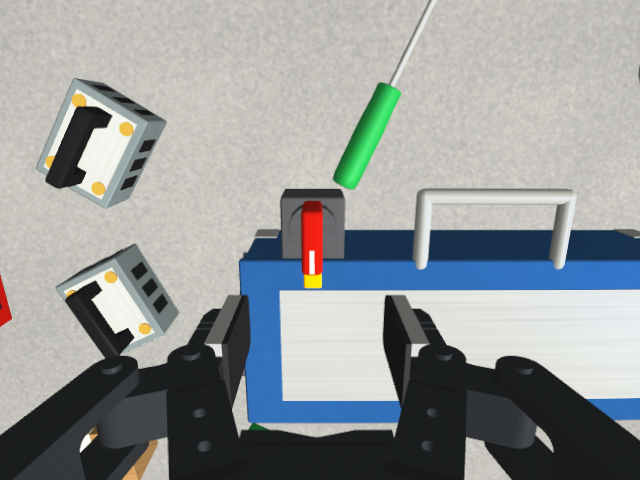

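Wrist view: the latch bar at (312,238) is where it was predicted, within 1 px. Descending to grip it.

Call:
{"op": "play_rows", "data": {
  "deltas": [
    [5.5,-3,-30,0,0,0,50],
    [0,0,-40,0,0,0,50],
    [0,0,-40,0,0,0,50],
    [0,0,-30,0,0,0,50],
    [0,0,0,0,0,0,0],
    [0,0,0,0,0,0,0],
    [0,0,0,0,0,0,0],
    [0,0,0,0,0,0,0]
  ],
  "grip_force": 50
}}

```text
clock: 3.2
position: [0.4708, 0.004, 0.1325]
tool_rot: [0.409, 1.569, 0.435]
force: [-2.7, 3.4, 10.0]
grip_width: 0.0132
```

Call:
{"op": "play_rows", "data": {
  "deltas": [
    [0,0,0,0,0,-9.5,0],
    [0,0,0,0,0,-9.5,0],
    [0,0,0,0,0,-9.5,0],
    [0,0,0,0,0,-9.5,0],
    [0,0,0,0,0,-9.5,0],
    [0,0,0,0,0,-9.5,0],
    [0,0,0,0,0,-9.5,0],
    [0,0,0,0,0,0,0]
  ]
}}

```text
clock: 4.2
position: [0.4712, 0.0048, 0.1324]
tool_rot: [1.799, 1.568, 0.662]
force: [-1.5, 6.1, 10.8]
grip_width: 0.0131
```

Call:
{"op": "play_rows", "data": {
  "deltas": [
    [0,0,0,0,0,0,50],
    [0,0,0,0,0,0,50],
    [0,0,0,0,0,0,50],
    [0,0,30,0,0,0,50],
    [0,0,40,0,0,0,50],
    [0,0,50,0,0,0,50]
  ]
}}

```text
clock: 4.95
position: [0.4698, 0.0033, 0.2522]
tool_rot: [-1.536, 1.569, -2.671]
force: [0.7, 0.4, -0.0]
grip_width: 0.0498
```

```bash
python3 - <<'E'
from h import *
im,ci=grab('wrist','w2.png'); p,R=tool(); print(p,np.round(R,3))
t,ct=grab('top','t2.png')
cv2.imwrite('pics/c2.png',np.hstack([cv2.resize(im,(400,300)),cv2.resize(t[190:340,150:350],(400,300))])[:,:,::-1])
# handle bar estimate from top frame 0
im=cv2.imread('pics/w1.png')
c0={'mtx':ci['mtx'],'k1':ci['k1']}
h=np.array([.571,.1483]); a=np.radians(1.46); ex=np.array([np.cos(a),np.sin(a)])
print('hinge',h+.075*ex,'handle',h-.129*ex, 'top px',proj(ct,[*(h-.129*ex),.1045]))
for u,v in ((229,294),(278,293)): print(onz(ct,u,v,.1105))
E
```

```text
[0.47201225 0.0026081  0.25771804] [[ 0.005  0.907  0.421]
 [ 0.001  0.421 -0.907]
 [-1.     0.005  0.001]]
hinge [0.64597565 0.15021093] handle [0.44204188 0.1450132 ] top px [252.70119103 293.57179718]
[0.44256287 0.19800702 0.1105    ]
[0.441933   0.08687888 0.1105    ]
```

View pics/c2.png

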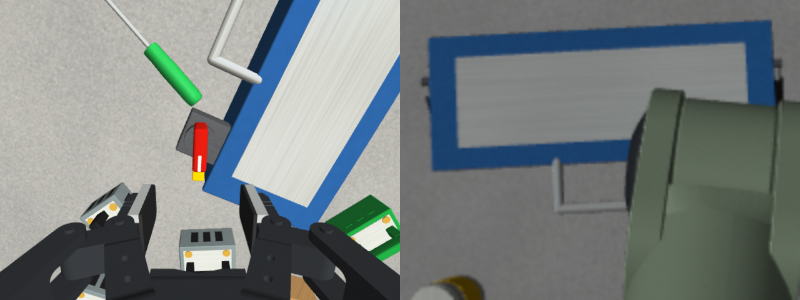

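Latch open, with the tongue swung clear. Next is the lid handle at (0.442, 0.145).

Call:
{"op": "play_rows", "data": {
  "deltas": [
    [-9,47,0,0,0,-7.8,34],
    [-10,47,0,0,0,-7.8,34],
    [-9,47,0,0,0,-7.8,34],
    [0,0,-40,0,0,0,34],
    [0,0,-40,0,0,0,34],
    [0,0,-40,0,0,0,34],
    [0,0,-26,0,0,0,34],
    [0,0,0,0,0,0,34]
  ]
}}

```text
clock: 6.05
position: [0.4414, 0.1438, 0.104]
tool_rot: [-1.021, 1.567, -2.565]
force: [-0.0, -0.7, 0.8]
grip_width: 0.034
```

```bash
python3 - <<'E'
from h import *
im,ci=grab('wrist','w3.png'); p,R=tool(); print(p,np.round(R,3))
E
```

```text
[0.44213536 0.14400001 0.10520281] [[-0.001  1.     0.027]
 [-0.001  0.027 -1.   ]
 [-1.    -0.001  0.001]]
```

View pics/w3.png

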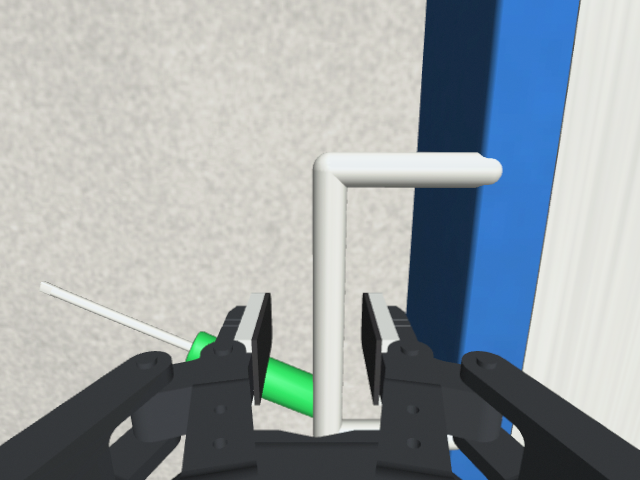

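Fingers straddle the bar at (330,300). Lowering, gripping, and starting the lift.

Call:
{"op": "play_rows", "data": {
  "deltas": [
    [0,0,-19,0,0,0,34],
    [0,0,0,0,0,0,0],
    [0,0,0,0,0,0,0],
    [0,0,0,0,0,0,0],
    [0.5,0,10,0,0,0,0],
    [1,0,10,0,0,0,0],
    [1.5,0,10,0,0,0,0],
    [2,0,10,0,0,0,0]
  ],
  "grip_force": 30
}}

```text
clock: 7.1
position: [0.4513, 0.1449, 0.1289]
tool_rot: [1.697, 1.562, 0.153]
force: [21.8, 0.1, -9.5]
grip_width: 0.0107
```

Call:
{"op": "play_rows", "data": {
  "deltas": [
    [4.5,0,0,0,0,0,0],
    [2.5,0,10,0,0,0,0],
    [3,0,10,0,0,0,0],
    [3.5,0,10,0,0,0,0],
    [4,0,9,0,0,0,0]
  ]
}}

```text
clock: 7.72
position: [0.4638, 0.1451, 0.1662]
tool_rot: [-1.943, 1.568, 2.797]
force: [-6.3, 4.7, -1.0]
grip_width: 0.0112
```

Call:
{"op": "play_rows", "data": {
  "deltas": [
    [4.5,0,9,0,0,0,0],
    [4.7,0,9,0,0,0,0],
    [5.5,0,9,0,0,0,0],
    [5.5,0,8.5,0,0,0,0],
    [6,0,8,0,0,0,0],
    [6.5,0,8,0,0,0,0],
    [7,0,7.5,0,0,0,0],
    [7.2,0,7,0,0,0,0]
  ]
}}

```text
clock: 8.72
position: [0.5092, 0.1462, 0.2325]
tool_rot: [-2.042, 1.565, 2.7]
force: [-22.5, 11.0, 19.0]
grip_width: 0.0104
```

Call:
{"op": "play_rows", "data": {
  "deltas": [
    [7.7,0.3,6.7,0,0,0,0],
    [8,0.3,6.5,0,0,0,0],
    [8.4,0.3,6,0,0,0,0],
    [8.4,0.3,5.5,0,0,0,0],
    [9,0.3,5,0,0,0,0],
    [9,0.3,5,0,0,0,0],
    [9.4,0.3,4,0,0,0,0],
    [9.4,0.3,4,0,0,0,0]
  ]
}}

```text
clock: 9.72
position: [0.5809, 0.1477, 0.2755]
tool_rot: [3.089, 1.57, 1.546]
force: [-0.9, 5.2, -0.8]
grip_width: 0.0107
```

Call:
{"op": "play_rows", "data": {
  "deltas": [
    [4,0,2,0,0,0,0],
    [0,0,0,0,0,0,40],
    [0,0,0,0,0,0,40],
    [2,0,20,0,0,0,40],
    [0,0,40,0,0,0,40],
    [-20,-20,10,0,0,0,60],
    [-30,-40,0,0,0,10,60],
    [-30,-50,0,0,0,10,60]
  ]
}}

```text
clock: 10.72
position: [0.5058, 0.0361, 0.346]
tool_rot: [-0.399, 1.57, -1.586]
force: [0.9, -1.1, 1.2]
grip_width: 0.0601
```

Call:
{"op": "play_rows", "data": {
  "deltas": [
    [-30,-50,0,0,0,10,60],
    [-20,-50,0,0,0,10,60],
    [0,-50,0,0,0,10,60],
    [0,-50,0,0,0,10,60],
    [0,0,0,0,0,0,60]
  ]
}}

```text
clock: 11.35
position: [0.4566, -0.154, 0.3464]
tool_rot: [-0.856, 1.57, -1.396]
force: [-0.9, 1.2, 0.5]
grip_width: 0.0597
```

```bash
python3 - <<'E'
from h import *
p,R=tool(); print(p,np.round(R,3),telemetry.observe()['clock'])
im,ci=grab('wrist','w4.png'); s,_=grab('scene','s4.png'); t,_=grab('top','t4.png')
cv2.imwrite('pics/c4.png',np.hstack([cv2.resize(x,(400,300)) for x in (im,t)])[:,:,::-1])
E
```

```text
[ 0.45655397 -0.15399089  0.34636241] [[ 0.     0.515  0.857]
 [-0.001  0.857 -0.515]
 [-1.    -0.001  0.001]] 11.35
```

View pics/c4.png

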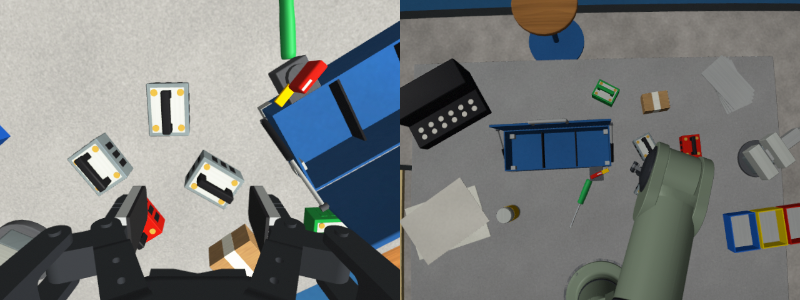

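Lid is upright and the three compartments are visible. Modules in the wrist view are at about (269,173), (342,288) and (157,261). Measuring them via the white top plates (z≈0.05).

```bash
cat >> h.py <<'E'
def modules(im,ci,guess):
    hsv=cv2.cvtColor(im,cv2.COLOR_RGB2HSV)
    m=cv2.inRange(hsv,(0,0,205),(180,25,255))|cv2.inRange(hsv,(12,90,120),(30,255,255))
    d=cv2.inRange(hsv,(0,0,0),(180,255,45))
    for n,g in guess.items():
        u,v=proj(ci,[*g,.05]); out=[]
        roi=np.zeros_like(m); cv2.circle(roi,(int(u),int(v)),48,255,-1)
        for mk,z in ((m,.05),(d,.085)):
            cs=cv2.findContours(mk&roi,0,1)[0]; cs=[c for c in cs if cv2.contourArea(c)>25]
            if z>.06: cs=[max(cs,key=cv2.contourArea)]
            h=cv2.convexHull(np.vstack(cs)).reshape(-1,2)
            w=np.array([onz(ci,*p,z)[:2] for p in h],np.float32); r=cv2.minAreaRect(w)
            a=r[2]+(0 if r[1][0]>r[1][1] else 90); a=(a+90)%180-90
            print(n,z,np.round(r[0],4),np.round(r[1],4),round(a,1))
E
python3 - <<'E'
from h import *
im=cv2.imread('pics/w4.png')[:,:,::-1]; ci=vision.camera_info('wrist')
modules(np.ascontiguousarray(im),ci,dict(A=(.575,-.188),B=(.419,-.188),C=(.441,-.354)))
E
```

```text
A 0.05 [ 0.5714 -0.179 ] [0.1075 0.09  ] 16.6
A 0.085 [ 0.5726 -0.184 ] [0.0727 0.0217] 27.3
B 0.05 [ 0.4212 -0.187 ] [0.0856 0.0941] -0.9
B 0.085 [ 0.4201 -0.1866] [0.0144 0.068 ] -33.2
C 0.05 [ 0.4494 -0.3697] [0.0931 0.0874] 2.7
C 0.085 [ 0.4419 -0.3446] [0.0677 0.029 ] 3.5
```

Call:
{"op": "play_rows", "data": {
  "deltas": [
    [-18,-16,-45,0,0,-0.7,44],
    [-18,-16,-45,0,0,-0.7,44],
    [0,0,-50,0,0,0,44],
    [0,0,-50,0,0,0,44],
    [0,0,0,0,0,0,44]
  ]
}}

```text
clock: 12.12
position: [0.4202, -0.1815, 0.1543]
tool_rot: [-2.731, 1.565, 2.989]
force: [-0.3, 0.2, 0.8]
grip_width: 0.0439
```

```bash
python3 - <<'E'
from h import *
p,R=tool(); print(p,np.round(R,3),telemetry.observe()['clock'])
im,ci=grab('wrist','w5.png')
modules(im,ci,dict(B=(.4201,-.187)))
E
```

```text
[ 0.42016209 -0.18151438  0.15426316] [[-0.005  0.534  0.846]
 [ 0.001  0.846 -0.534]
 [-1.    -0.002 -0.005]] 12.125
B 0.05 [ 0.4191 -0.19  ] [0.0546 0.0612] -30.0
B 0.085 [ 0.4098 -0.1851] [0.0134 0.0536] -30.4
```

View pics/w5.png

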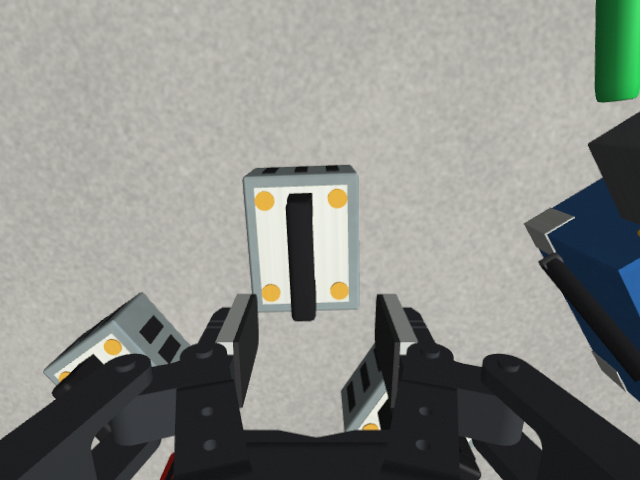

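```bash
python3 - <<'E'
from h import *
ci=vision.camera_info('wrist')
q=np.array([onz(ci,u,v,.051) for u,v in ((265,201),(337,198),(339,291),(271,293))]); print(q.mean(0),np.linalg.norm(np.diff(q,axis=0),axis=1)); d=q[1]-q[2]; print(np.degrees(np.arctan2(-d[1],-d[0])))
print(onz(ci,301,257,.085))
E
```

```text
[ 0.42233654 -0.19252916  0.051     ] [0.04385246 0.06108508 0.04419261]
-30.264531002379
[ 0.41809465 -0.18984381  0.085     ]
```

Call:
{"op": "play_rows", "data": {
  "deltas": [
    [0,-9.5,-41,0,0,2,44],
    [0,0,-40,0,0,0,44],
    [0,0,-20,0,0,0,44],
    [0,0,0,0,0,0,0],
    [0,0,0,0,0,0,0],
    [0,0,0,0,0,0,0],
    [0,0,0,0,0,0,0],
    [0,0,20,0,0,0,0]
  ],
  "grip_force": 80
}}

```text
clock: 13.18
position: [0.4216, -0.192, 0.0758]
tool_rot: [2.803, 1.57, 2.275]
force: [0.1, -0.3, -2.0]
grip_width: 0.0131
```

Call:
{"op": "play_rows", "data": {
  "deltas": [
    [0,0,40,0,0,0,0],
    [0,0,50,0,0,0,0],
    [0,0,50,0,0,0,0],
    [0,0,50,0,0,0,0],
    [0,0,0,0,0,0,0]
  ]
}}

```text
clock: 13.8
position: [0.4228, -0.1925, 0.2685]
tool_rot: [0.524, 1.565, -0.004]
force: [0.8, 0.9, -4.5]
grip_width: 0.0127
```

Call:
{"op": "play_rows", "data": {
  "deltas": [
    [29,42,0,0,0,6.3,0],
    [29,42,0,0,0,6.3,0],
    [29,42,0,0,0,6.3,0],
    [29,42,0,0,0,6.3,0],
    [30,42,0,0,0,6.4,0],
    [0,0,0,0,0,0,0],
    [0,0,0,0,0,0,0]
  ]
}}

```text
clock: 14.68
position: [0.5669, 0.0174, 0.2643]
tool_rot: [-2.771, 1.569, -2.749]
force: [-0.9, 0.2, -3.6]
grip_width: 0.0128
```

```bash
python3 - <<'E'
from h import *
s=telemetry.observe(); p,R=tool(); print(p,np.round(R,3),s['clock'],s['force'],s['grip_width'])
im,ci=grab('wrist','w6.png'); t,_=grab('top','t6.png')
cv2.imwrite('pics/c6.png',np.hstack([cv2.resize(im,(400,300)),cv2.resize(t[190:340,150:350],(400,300))])[:,:,::-1])
E
```

```text
[0.56689761 0.01735782 0.26430144] [[-0.001 -0.022  1.   ]
 [-0.001  1.     0.022]
 [-1.    -0.001 -0.002]] 14.675 [-0.88591065  0.21497881 -3.571118  ] 0.01277784488656688
```

View pics/c6.png

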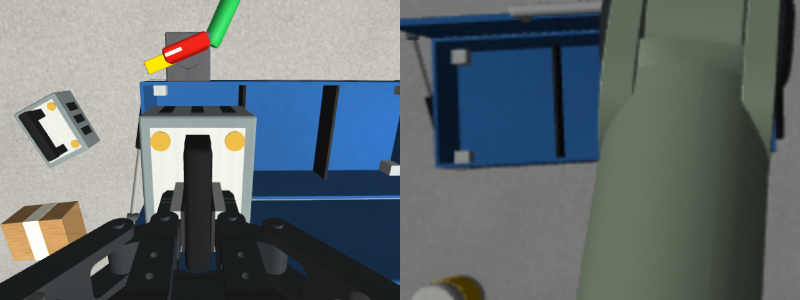

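```bash
python3 - <<'E'
from h import *
ci=vision.camera_info('wrist')
print('front-left rim corner',onz(ci,227,131,.1),'front mid',onz(ci,500,130,.1)); print('div top front',onz(ci,528,138,.044))
h=np.array([.571,.1483]); a=np.radians(1.46); ex=np.array([np.cos(a),np.sin(a)]); ey=np.array([-ex[1],ex[0]])
print('pred corner',h-.075*ex-.1965*ey,'div',h-.071*ex-.065*ey)
E
```

```text
front-left rim corner [ 0.50571516 -0.04886886  0.1       ] front mid [0.50045252 0.1487663  0.1       ]
div top front [0.50722543 0.19844565 0.044     ]
pred corner [ 0.50103098 -0.05004714] div [0.50167919 0.08151209]
```

Chest front rim measures 4 mm farther in x than first estimated; y agrees. Lowering the module into the -y compartment.

Call:
{"op": "play_rows", "data": {
  "deltas": [
    [3,1,-50,0,0,0,0],
    [0,0,-50,0,0,0,0],
    [0,0,-50,0,0,0,0],
    [0,0,-35,0,0,0,0],
    [0,0,-10,0,0,0,0],
    [0,0,-8,0,0,0,0],
    [0,0,-2,0,0,0,0],
    [0,0,0,0,0,0,0]
  ]
}}

```text
clock: 15.78
position: [0.5711, 0.0188, 0.061]
tool_rot: [0.131, 1.569, 0.154]
force: [0.1, -0.1, -3.2]
grip_width: 0.0124
```

Call:
{"op": "play_rows", "data": {
  "deltas": [
    [0,0,-2,0,0,0,0],
    [0,0,-1,0,0,0,0],
    [0,0,0,0,0,0,0]
  ]
}}

```text
clock: 16.15
position: [0.5712, 0.0186, 0.0606]
tool_rot: [0.608, 1.568, 0.631]
force: [-20.8, -1.0, 62.7]
grip_width: 0.0127
```

Call:
{"op": "play_rows", "data": {
  "deltas": [
    [0,0,2.5,0,0,0,0],
    [0,0,0,0,0,0,40],
    [0,0,0,0,0,0,40],
    [0,0,0,0,0,0,40],
    [0,0,40,0,0,0,40],
    [0,0,50,0,0,0,40],
    [0,0,50,0,0,0,40],
    [0,0,50,0,0,0,40]
  ]
}}

```text
clock: 17.15
position: [0.5704, 0.0188, 0.2511]
tool_rot: [-2.083, 1.571, -2.06]
force: [0.2, -0.2, 0.2]
grip_width: 0.0395
```

Call:
{"op": "play_rows", "data": {
  "deltas": [
    [-30,-45,0,0,0,6,40],
    [-30,-45,0,0,0,6,40],
    [-30,-45,0,0,0,6,40],
    [-30,-45,0,0,0,6,40],
    [0,0,0,0,0,0,40],
    [0,0,0,0,0,0,40]
  ]
}}

```text
clock: 17.9
position: [0.4508, -0.161, 0.2496]
tool_rot: [0.27, 1.57, 0.711]
force: [0.3, -0.1, 0.4]
grip_width: 0.0402
```

```bash
python3 - <<'E'
from h import *
s=telemetry.observe(); p,R=tool(); print(p,np.round(R,3),s['clock'],s['force'],s['grip_width'])
im,ci=grab('wrist','w7.png')
modules(im,ci,dict(A=(.573,-.186),C=(.442,-.346)))
cv2.imwrite('pics/w7.png',im[:,:,::-1])
E
```

```text
[ 0.45084761 -0.16095763  0.24955841] [[ 0.    -0.427  0.904]
 [ 0.     0.904  0.427]
 [-1.     0.     0.   ]] 17.9 [ 0.2782894  -0.11432352  0.4174505 ] 0.04020009039991512
A 0.05 [ 0.5755 -0.1997] [0.0784 0.0537] 10.7
A 0.085 [ 0.5688 -0.1966] [0.0718 0.0337] 27.4
C 0.05 [ 0.4423 -0.3468] [0.0748 0.0318] 3.0
C 0.085 [ 0.4384 -0.3443] [0.0636 0.0163] 3.5
```

View pics/w7.png

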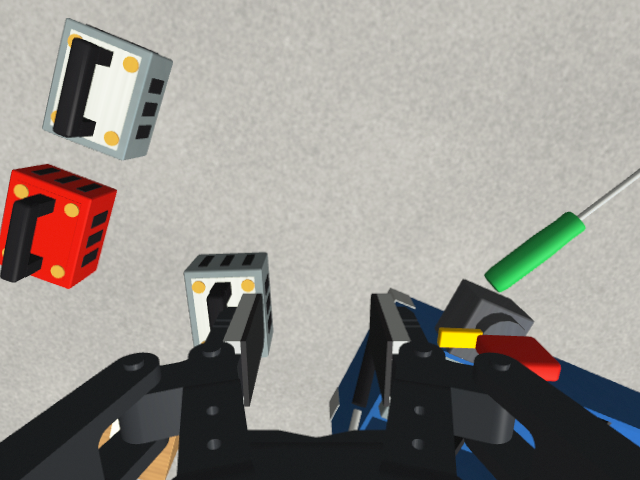

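Call:
{"op": "play_rows", "data": {
  "deltas": [
    [29,-14,-20,0,0,0.7,44],
    [29,-14,-30,0,0,0.7,44],
    [29,-15,-30,0,0,0.7,44],
    [0,0,0,0,0,0,44],
    [0,0,0,0,0,0,44]
  ]
}}

```text
clock: 18.58
position: [0.5375, -0.2035, 0.1696]
tool_rot: [2.48, 1.57, 2.959]
force: [0.5, 0.2, 0.9]
grip_width: 0.0436
```

```bash
cat >> h.py <<'E'
def screws(im,ci,z=.051):
    hsv=cv2.cvtColor(im,cv2.COLOR_RGB2HSV); m=cv2.inRange(hsv,(12,90,120),(30,255,255))
    for c in cv2.findContours(m,0,1)[0]:
        a=cv2.contourArea(c)
        if a>60:
            (u,v),r=cv2.minEnclosingCircle(c); print('screw',round(u),round(v),round(a),np.round(onz(ci,u,v,z),4))
E
python3 - <<'E'
from h import *
s=telemetry.observe(); p,R=tool(); print(p,np.round(R,3),s['clock'])
im,ci=grab('wrist','w8.png'); screws(im,ci)
E
```

```text
[ 0.53750511 -0.20347345  0.16955667] [[-0.001 -0.461  0.887]
 [ 0.     0.887  0.461]
 [-1.     0.    -0.   ]] 18.575
screw 168 460 200 [ 0.7579 -0.2213  0.051 ]
screw 100 436 194 [ 0.7609 -0.277   0.051 ]
screw 612 380 75 [0.5378 0.0452 0.051 ]
screw 562 359 134 [5.402e-01 4.000e-04 5.100e-02]
screw 336 330 183 [ 0.595  -0.1582  0.051 ]
screw 273 330 186 [ 0.6155 -0.1974  0.051 ]
screw 633 323 294 [0.4934 0.0284 0.051 ]
screw 337 248 220 [ 0.5415 -0.1858  0.051 ]
screw 270 248 219 [ 0.5619 -0.225   0.051 ]
screw 80 220 241 [ 0.6019 -0.3448  0.051 ]
screw 105 134 288 [ 0.5422 -0.3485  0.051 ]
screw 36 103 204 [ 0.5441 -0.3925  0.051 ]
screw 168 32 334 [ 0.4706 -0.3355  0.051 ]
```

Module A's four screws put its centre at (0.5785, -0.1916), yaw 27.3°. Grasping.

Call:
{"op": "play_rows", "data": {
  "deltas": [
    [20,6,-20,0,0,0,44],
    [21,6,-37,0,0,0,44],
    [0,0,-40,0,0,0,44],
    [0,0,-19,0,0,0,44],
    [0,0,0,0,0,0,0],
    [0,0,0,0,0,0,0],
    [0,0,0,0,0,0,0],
    [0,0,0,0,0,0,0]
  ]
}}

```text
clock: 19.62
position: [0.5792, -0.1922, 0.0549]
tool_rot: [-0.619, 1.569, -0.14]
force: [-2.9, 2.0, 9.5]
grip_width: 0.0129
```

Call:
{"op": "play_rows", "data": {
  "deltas": [
    [0,0,20,0,0,0,0],
    [0,0,45,0,0,0,0],
    [0,0,50,0,0,0,0],
    [0,0,50,0,0,0,0],
    [0,0,45,0,0,0,0],
    [0,0,0,0,0,0,0]
  ]
}}

```text
clock: 20.38
position: [0.5797, -0.1929, 0.2683]
tool_rot: [-0.68, 1.564, -0.201]
force: [-0.9, -0.1, -4.7]
grip_width: 0.0127
```

Call:
{"op": "play_rows", "data": {
  "deltas": [
    [-10,42,0,0,0,-6.5,0],
    [-8,42,0,0,0,-6.5,0],
    [0,42,0,0,0,-6.5,0],
    [0,42,0,0,0,-6.4,0],
    [0,43,0,0,0,0,0],
    [0,43,0,0,0,0,0],
    [3,43,0,0,0,0,0],
    [5,43,0,0,0,0,0]
  ]
}}

```text
clock: 21.38
position: [0.568, 0.149, 0.2636]
tool_rot: [-2.945, 1.57, -2.919]
force: [0.7, -1.0, -3.7]
grip_width: 0.0128
```

Call:
{"op": "play_rows", "data": {
  "deltas": [
    [0,0,0,0,0,0,0],
    [0,0,0,0,0,0,0]
  ]
}}

```text
clock: 21.62
position: [0.5682, 0.1472, 0.2634]
tool_rot: [-2.311, 1.57, -2.284]
force: [-0.4, -0.3, -3.6]
grip_width: 0.0127
```

```bash
python3 - <<'E'
from h import *
s=telemetry.observe(); p,R=tool(); print(p,np.round(R,3),s['clock'],s['force'],s['grip_width'])
im,ci=grab('wrist','w9.png')
E
```

```text
[0.56822559 0.1471893  0.26338675] [[-0.001 -0.026  1.   ]
 [-0.001  1.     0.026]
 [-1.    -0.001 -0.001]] 21.625 [-0.37008948 -0.25917414 -3.61035417] 0.012666403287602856
```

View pics/w9.png

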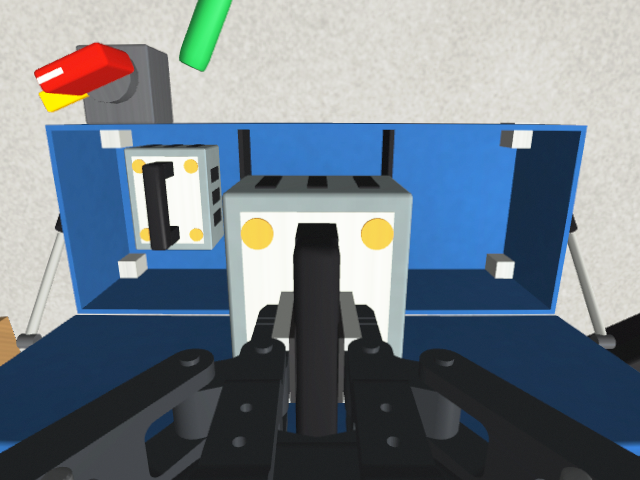

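Call:
{"op": "play_rows", "data": {
  "deltas": [
    [0,0,-50,0,0,0,0],
    [0,0,-50,0,0,0,0],
    [0,0,-50,0,0,0,0],
    [0,0,-35,0,0,0,0],
    [0,0,-11,0,0,0,0],
    [0,0,-6,0,0,0,0],
    [0,0,0,0,0,0,0],
    [0,0,0,0,0,0,0]
  ]
}}

```text
clock: 22.68
position: [0.5692, 0.148, 0.0627]
tool_rot: [0.345, 1.569, 0.372]
force: [0.1, 0.4, -3.6]
grip_width: 0.0129
```

Call:
{"op": "play_rows", "data": {
  "deltas": [
    [0,0,-1.5,0,0,0,0],
    [0,0,-1,0,0,0,0],
    [0,0,0,0,0,0,0]
  ]
}}

```text
clock: 23.05
position: [0.5686, 0.1479, 0.059]
tool_rot: [2.724, 1.571, 2.751]
force: [-0.2, 0.9, -4.3]
grip_width: 0.0126
```

Call:
{"op": "play_rows", "data": {
  "deltas": [
    [0,0,0,0,0,0,40],
    [0,0,0,0,0,0,40],
    [0,0,0,0,0,0,40],
    [0,0,40,0,0,0,40],
    [0,0,50,0,0,0,40],
    [0,0,50,0,0,0,40],
    [0,0,50,0,0,0,40],
    [0,0,0,0,0,0,40]
  ]
}}

```text
clock: 24.05
position: [0.5701, 0.1481, 0.2528]
tool_rot: [0.38, 1.565, 0.406]
force: [0.1, 0.6, -0.7]
grip_width: 0.0401
```

Call:
{"op": "play_rows", "data": {
  "deltas": [
    [-25,-55,0,0,0,0,44],
    [-25,-55,0,0,0,0,44],
    [-25,-55,0,0,0,0,44],
    [-25,-55,0,0,0,0,44],
    [-25,-55,0,0,0,0,44],
    [-22,-55,0,0,0,1.5,44],
    [-20,-55,0,0,0,0,44],
    [0,-55,0,0,0,0,44]
  ]
}}

```text
clock: 25.05
position: [0.4001, -0.2937, 0.249]
tool_rot: [1.386, 1.57, 1.439]
force: [1.3, 0.8, 0.6]
grip_width: 0.0438
```

Call:
{"op": "play_rows", "data": {
  "deltas": [
    [0,-55,-35,0,0,0,44],
    [0,0,-45,0,0,0,44],
    [0,0,0,0,0,0,44],
    [0,0,0,0,0,0,44]
  ]
}}

```text
clock: 25.55
position: [0.402, -0.3449, 0.1717]
tool_rot: [-0.565, 1.57, -0.512]
force: [-0.0, -0.2, -0.2]
grip_width: 0.044
```

```bash
python3 - <<'E'
from h import *
s=telemetry.observe(); p,R=tool(); print(p,np.round(R,3),s['clock'])
im,ci=grab('wrist','w10.png'); screws(im,ci)
E
```

```text
[ 0.40199228 -0.34489222  0.17170789] [[ 0.001 -0.053  0.999]
 [-0.     0.999  0.053]
 [-1.    -0.     0.001]] 25.55
screw 245 410 114 [ 0.5456 -0.3915  0.051 ]
screw 302 409 152 [ 0.5423 -0.3485  0.051 ]
screw 325 325 183 [ 0.4709 -0.3352  0.051 ]
screw 263 325 148 [ 0.4732 -0.379   0.051 ]
screw 325 244 218 [ 0.411  -0.3387  0.051 ]
screw 258 244 220 [ 0.4135 -0.3828  0.051 ]
```

Module C's screws give (0.442, -0.359), yaw 3.3°. The next pair, at x≈0.544, belongs to the red reject.

Call:
{"op": "play_rows", "data": {
  "deltas": [
    [20,-7,-22,0,0,0.3,44],
    [20,-7,-37,0,0,0,44],
    [0,0,-40,0,0,0,44],
    [0,0,-19,0,0,0,44],
    [0,0,0,0,0,0,0],
    [0,0,0,0,0,0,0],
    [0,0,0,0,0,0,0],
    [0,0,0,0,0,0,0]
  ]
}}

```text
clock: 26.6
position: [0.4422, -0.3592, 0.0541]
tool_rot: [-0.559, 1.569, -0.501]
force: [-2.1, 3.1, 10.2]
grip_width: 0.0132
```

Call:
{"op": "play_rows", "data": {
  "deltas": [
    [0,0,20,0,0,0,0],
    [0,0,45,0,0,0,0],
    [0,0,50,0,0,0,0],
    [0,0,50,0,0,0,0],
    [0,0,45,0,0,0,0],
    [0,0,0,0,0,0,0]
  ]
}}

```text
clock: 27.35
position: [0.4425, -0.3598, 0.2664]
tool_rot: [-0.553, 1.564, -0.495]
force: [0.6, -0.7, -4.3]
grip_width: 0.0131
```

Call:
{"op": "play_rows", "data": {
  "deltas": [
    [10,47,0,0,0,0,0],
    [10,49,0,0,0,0,0],
    [10,49,0,0,0,0,0],
    [10,49,0,0,0,0,0],
    [10,49,0,0,0,0,0],
    [10,49,0,0,0,0,0],
    [10,49,0,0,0,-1.8,0],
    [10,49,0,0,0,0,0]
  ]
}}

```text
clock: 28.35
position: [0.5212, 0.0327, 0.262]
tool_rot: [-3.123, 1.57, -3.097]
force: [0.8, -0.2, -3.8]
grip_width: 0.0132
```

Call:
{"op": "play_rows", "data": {
  "deltas": [
    [10,50,0,0,0,0,0],
    [10,50,0,0,0,0,0],
    [10,50,0,0,0,0,0],
    [10,50,0,0,0,0,0],
    [4,48,0,0,0,0,0],
    [0,0,0,0,0,0,0],
    [0,0,0,0,0,0,0]
  ]
}}

```text
clock: 29.22
position: [0.5652, 0.2785, 0.2617]
tool_rot: [-2.333, 1.569, -2.307]
force: [0.7, -0.1, -5.0]
grip_width: 0.0121
```

```bash
python3 - <<'E'
from h import *
s=telemetry.observe(); p,R=tool(); print(p,np.round(R,3),s['clock'],s['force'],s['grip_width'])
im,ci=grab('wrist','w11.png')
E
```

```text
[0.56520031 0.27848017 0.26166402] [[-0.001 -0.027  1.   ]
 [-0.001  1.     0.027]
 [-1.    -0.001 -0.001]] 29.225 [ 0.69499733 -0.12339518 -5.04058408] 0.012149278540742652
```

View pics/w11.png

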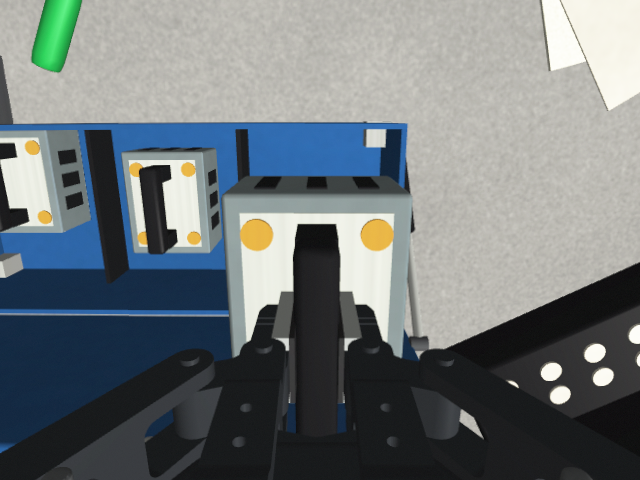

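Call:
{"op": "play_rows", "data": {
  "deltas": [
    [0,0,-50,0,0,0,0],
    [0,0,-50,0,0,0,0],
    [0,0,-50,0,0,0,0],
    [0,0,-35,0,0,0,0],
    [0,0,-11,0,0,0,0],
    [0,0,-4,0,0,0,0],
    [0,0,0,0,0,0,0],
    [0,0,0,0,0,0,0]
  ]
}}

```text
clock: 30.28
position: [0.5662, 0.2794, 0.0637]
tool_rot: [0.504, 1.569, 0.53]
force: [0.4, -0.6, -4.0]
grip_width: 0.0126
```

Call:
{"op": "play_rows", "data": {
  "deltas": [
    [0,0,-2,0,0,0,0],
    [0,0,-2,0,0,0,0],
    [0,0,0,0,0,0,0]
  ]
}}

```text
clock: 30.65
position: [0.5655, 0.2791, 0.0584]
tool_rot: [-2.55, 1.571, -2.523]
force: [-0.6, 0.3, -4.7]
grip_width: 0.0129
```

Call:
{"op": "play_rows", "data": {
  "deltas": [
    [0,0,0,0,0,0,40],
    [0,0,0,0,0,0,40],
    [0,0,0,0,0,0,40],
    [0,0,40,0,0,0,40],
    [0,0,50,0,0,0,40],
    [0,0,50,0,0,0,40],
    [0,0,50,0,0,0,40],
    [-10,0,50,0,0,0,40]
  ]
}}

```text
clock: 31.65
position: [0.5556, 0.2788, 0.3003]
tool_rot: [0.015, 1.57, 0.041]
force: [0.3, 0.8, 0.3]
grip_width: 0.0403
```

Call:
{"op": "play_rows", "data": {
  "deltas": [
    [0,-16,50,0,0,-10,36],
    [0,-16,40,0,0,-10,36],
    [0,-16,20,0,0,-10,36],
    [0,-16,0,0,0,-10,36],
    [0,-16,0,0,0,-10,36],
    [0,-16,0,0,0,-10,36],
    [0,-16,0,0,0,-10,36],
    [0,-16,0,0,0,-10,36]
  ]
}}

```text
clock: 32.65
position: [0.5555, 0.1505, 0.4086]
tool_rot: [2.578, 1.571, 1.203]
force: [-0.0, 0.4, -0.3]
grip_width: 0.0359
```

Call:
{"op": "play_rows", "data": {
  "deltas": [
    [42,0,0,0,0,-10,36],
    [42,0,0,0,0,0,36],
    [0,0,0,0,0,0,36],
    [0,0,0,0,0,0,36]
  ]
}}

```text
clock: 33.15
position: [0.6393, 0.1509, 0.4084]
tool_rot: [-1.287, 1.57, -2.831]
force: [-0.3, -0.4, -0.8]
grip_width: 0.036
```

```bash
python3 - <<'E'
from h import *
s=telemetry.observe(); p,R=tool(); print(p,np.round(R,3),s['clock'],s['force'],s['grip_width'])
im,ci=grab('wrist','w12.png')
for y in (.1,.2): print(proj(ci,[.64,y,.304]))
s,_=grab('scene','s12.png')
cv2.imwrite('pics/c12.png',np.hstack([cv2.resize(im,(400,300)),cv2.resize(s[100:340,180:500],(400,300))])[:,:,::-1])
E
```

```text
[0.6392865  0.15085456 0.40835288] [[-0.     1.     0.026]
 [-0.     0.026 -1.   ]
 [-1.    -0.     0.   ]] 33.15 [-0.27339212 -0.4488511  -0.80246437] 0.0359829626340323
[314.82386716 312.2229801 ]
[319.11336304 157.79595106]
```

View pics/c12.png

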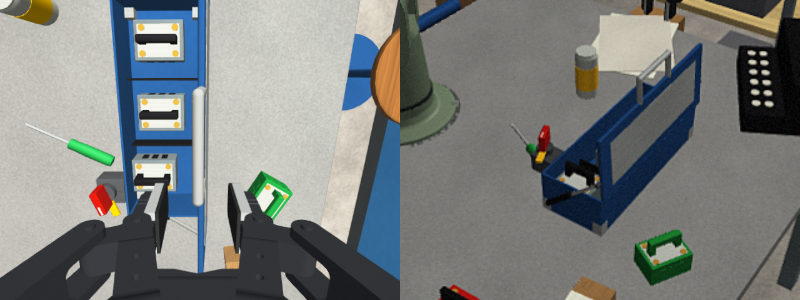

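All three modules stand one per compartment, and the bar is at u≈318 as predicted. Gripping the bar and lowering it.

Call:
{"op": "play_rows", "data": {
  "deltas": [
    [0,0,-45,0,0,0,36],
    [0,0,-45,0,0,0,36],
    [0,0,-33,0,0,0,36],
    [0,0,0,0,0,0,36],
    [0,0,0,0,0,0,0],
    [0,0,0,0,0,0,0],
    [0,0,0,0,0,0,0]
  ],
  "grip_force": 30
}}

```text
clock: 34.12
position: [0.6395, 0.1512, 0.2876]
tool_rot: [2.501, 1.569, 0.957]
force: [-7.0, 1.2, 6.9]
grip_width: 0.0108
```

Call:
{"op": "play_rows", "data": {
  "deltas": [
    [-10,-0.3,-1,0,0,0,0],
    [-10,-0.3,-1,0,0,0,0],
    [-10,-0.3,-2,0,0,0,0],
    [-10,-0.3,-2,0,0,0,0],
    [-10,-0.3,-3,0,0,0,0],
    [-9.5,-0.3,-3,0,0,0,0],
    [-9.4,-0.3,-4,0,0,0,0],
    [-9.4,-0.3,-4,0,0,0,0]
  ]
}}

```text
clock: 35.12
position: [0.5615, 0.1491, 0.2666]
tool_rot: [2.166, 1.568, 0.622]
force: [1.8, 3.0, 1.8]
grip_width: 0.0108
```

Call:
{"op": "play_rows", "data": {
  "deltas": [
    [-9,-0.2,-5,0,0,0,0],
    [-8.9,-0.2,-5,0,0,0,0],
    [-8.4,-0.2,-5.5,0,0,0,0],
    [-8.4,-0.2,-6,0,0,0,0],
    [-7.8,-0.2,-6.5,0,0,0,0],
    [-7.8,-0.2,-6.7,0,0,0,0],
    [-7.1,-0.2,-7.3,0,0,0,0],
    [-7,-0.2,-7.3,0,0,0,0]
  ]
}}

```text
clock: 36.12
position: [0.4963, 0.1472, 0.2157]
tool_rot: [-2.111, 1.571, 2.629]
force: [-2.7, 4.2, 2.9]
grip_width: 0.0105
```

Call:
{"op": "play_rows", "data": {
  "deltas": [
    [-6.4,-0.2,-8,0,0,0,0],
    [-6.3,-0.2,-8,0,0,0,0],
    [-5.5,-0.2,-8.6,0,0,0,0],
    [-5.5,-0.1,-8.6,0,0,0,0],
    [-4.6,-0.1,-9.1,0,0,0,0],
    [-4.6,-0.1,-9.1,0,0,0,0],
    [-3.7,-0.1,-9.5,0,0,0,0],
    [-3.7,-0.1,-9.5,0,0,0,0]
  ]
}}

```text
clock: 37.12
position: [0.4565, 0.1458, 0.1451]
tool_rot: [0.808, 1.571, -0.737]
force: [-0.1, 2.6, 1.0]
grip_width: 0.0111
```

Call:
{"op": "play_rows", "data": {
  "deltas": [
    [-2.7,0,-9.8,0,0,0,0],
    [-2.7,0,-9.9,0,0,0,0],
    [-1.8,0,-10,0,0,0,0],
    [-1.7,0,-10.1,0,0,0,0],
    [-0.9,0,-10,0,0,0,0],
    [-0.5,0,-9,0,0,0,0],
    [0,0,0,0,0,0,0]
  ]
}}

```text
clock: 38.0
position: [0.4461, 0.1457, 0.0863]
tool_rot: [-1.028, 1.57, -2.572]
force: [-2.7, -3.6, -1.6]
grip_width: 0.0106
```

Call:
{"op": "play_rows", "data": {
  "deltas": [
    [0,0,-1,0,0,0,0],
    [0,0,-1,0,0,0,0],
    [0,0,0,0,0,0,0]
  ]
}}

```text
clock: 38.38
position: [0.4461, 0.1457, 0.0851]
tool_rot: [-1.243, 1.57, -2.788]
force: [-3.6, -3.4, -0.9]
grip_width: 0.011
```

Call:
{"op": "play_rows", "data": {
  "deltas": [
    [0,0,-1.5,0,0,0,0],
    [0,0,-1.5,0,0,0,0],
    [0,0,0,0,0,0,0]
  ]
}}

```text
clock: 38.75
position: [0.446, 0.1458, 0.0827]
tool_rot: [-2.407, 1.57, 2.332]
force: [-8.3, -4.8, 19.2]
grip_width: 0.0108
```

Lid seated, with 19 N upward reaction. Releasing and moving to the latch.

Call:
{"op": "play_rows", "data": {
  "deltas": [
    [0,0,2,0,0,0,34],
    [0,0,0,0,0,0,34],
    [0,0,0,0,0,0,34],
    [0,0,40,0,0,0,34],
    [0,0,50,0,0,0,34],
    [0,0,50,0,0,0,44],
    [0,0,30,0,0,0,44],
    [0,-40,0,0,0,7,44]
  ]
}}

```text
clock: 39.75
position: [0.4472, 0.1081, 0.2557]
tool_rot: [1.976, 1.567, 0.561]
force: [0.2, -1.1, -0.9]
grip_width: 0.0438
```

Call:
{"op": "play_rows", "data": {
  "deltas": [
    [12,-50,0,0,0,7,50],
    [12,-52,0,0,0,7.2,50],
    [0,0,0,0,0,0,50],
    [0,0,0,0,0,0,50]
  ]
}}

```text
clock: 40.25
position: [0.4702, 0.0042, 0.2539]
tool_rot: [-2.78, 1.57, 2.328]
force: [-0.3, -0.2, 0.9]
grip_width: 0.0502
```

```bash
python3 - <<'E'
from h import *
s=telemetry.observe(); p,R=tool(); print(p,np.round(R,3),s['clock'],s['force'],s['grip_width'])
im,ci=grab('wrist','w13.png'); print(proj(ci,[.4708,.004,.16]))
s,_=grab('scene','s13.png'); print(s.shape)
cv2.imwrite('pics/c13.png',np.hstack([cv2.resize(im,(400,300)),cv2.resize(s[130:290,240:453],(400,300))])[:,:,::-1])
E
```

```text
[0.47024779 0.00421816 0.25387197] [[-0.     0.923  0.385]
 [ 0.     0.385 -0.923]
 [-1.    -0.    -0.   ]] 40.25 [-0.27456955 -0.17553568  0.92501158] 0.05018360685001292
[316.42836294 243.28659842]
(480, 640, 3)
```

View pics/c13.png

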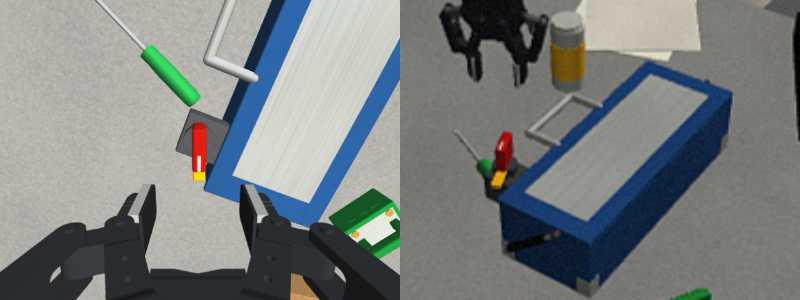

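Lid is shut and the latch bar is at the predicted pixel. Gripping it and turning it back.

Call:
{"op": "play_rows", "data": {
  "deltas": [
    [0,0,-40,0,0,0,50],
    [0,0,-40,0,0,0,50],
    [0,0,-42,0,0,0,50],
    [0,0,0,0,0,0,50],
    [0,0,0,0,0,0,0],
    [0,0,0,0,0,0,0],
    [0,0,0,0,0,0,0],
    [0,0,0,0,0,0,0]
  ],
  "grip_force": 50
}}

```text
clock: 41.35
position: [0.4714, 0.0045, 0.1335]
tool_rot: [1.563, 1.568, 0.39]
force: [-0.4, 1.6, 11.9]
grip_width: 0.0135
```

Call:
{"op": "play_rows", "data": {
  "deltas": [
    [0,0,0,0,0,9.6,0],
    [0,0,0,0,0,9.6,0],
    [0,0,0,0,0,9.6,0],
    [0,0,0,0,0,9.6,0],
    [0,0,0,0,0,9.6,0],
    [0,0,0,0,0,9.6,0],
    [0,0,0,0,0,9.6,0],
    [0,0,0,0,0,0,0]
  ]
}}

```text
clock: 42.35
position: [0.4712, 0.004, 0.1336]
tool_rot: [0.112, 1.568, 0.113]
force: [-0.8, 0.7, 10.9]
grip_width: 0.0134
```

Call:
{"op": "play_rows", "data": {
  "deltas": [
    [0,0,0,0,0,0,50],
    [0,0,0,0,0,0,50],
    [0,0,0,0,0,0,50],
    [0,0,30,0,0,0,50],
    [0,0,50,0,0,0,50],
    [0,0,50,0,0,0,50],
    [-20,-40,30,0,0,0,50],
    [0,0,0,0,0,0,50]
  ]
}}

```text
clock: 43.35
position: [0.4501, -0.0383, 0.2942]
tool_rot: [0.032, 1.567, 0.028]
force: [0.5, 0.3, -0.6]
grip_width: 0.05
```

```bash
python3 - <<'E'
from h import *
s=telemetry.observe(); p,R=tool(); print(p,np.round(R,3),s['clock'],s['force'],s['grip_width'])
im,ci=grab('wrist','w14.png')
s,_=grab('scene','s14.png')
cv2.imwrite('pics/c14.png',np.hstack([cv2.resize(im,(400,300)),cv2.resize(s[130:370,160:480],(400,300))])[:,:,::-1])
E
```

```text
[ 0.45011137 -0.03830199  0.29415692] [[ 0.004  0.005  1.   ]
 [ 0.     1.    -0.005]
 [-1.     0.     0.004]] 43.35 [ 0.45201963  0.34147522 -0.60860284] 0.0499514421742303
```

View pics/c14.png

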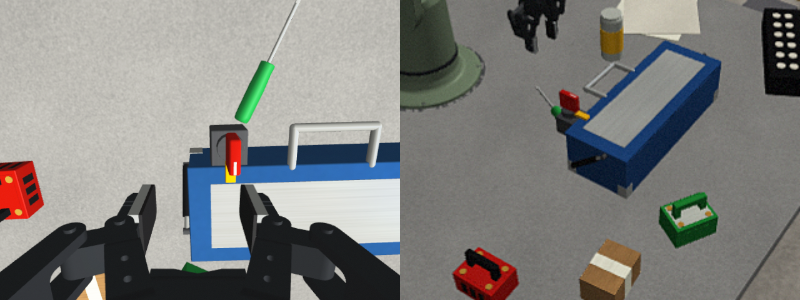

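The lid is flush and the tongue lies over its edge. The bystanders and the reject are in place, and the gripper is clear, so I'm handing in.

```bash
python3 - <<'E'
from h import *
print(workorder.job_done())
E
```

```text
the job is handed in; nothing more can be done
None
```

I handed the job in at about 43 s of the 210 s allowed. There were three grey modules on the bench, and all three are packed in the chest with the lid shut and the latch locked.

- **Order followed:** I turned the latch open and raised the lid until it stood upright by itself. I then placed one module in each compartment, lowered the lid by its handle and turned the latch back.
- **Last checks:** The wrist view before closing showed all three modules upright, one to a compartment. The lid pushed back with 19 N when pressed shut. The final wrist and scene views show the lid flush and the yellow tongue over its edge. The red reject, green look-alike, carton, can and screwdriver look unmoved. I judged these by eye from the images rather than re-measuring them.
- **Disagreements:**
  - The chest and its handle bar were about 4 mm farther in x than my first top-view estimate. I corrected this during the work.
  - Setting down the first module briefly pressed it on the chest floor with about 63 N at the wrist. That is under the 120 N wrist limit, and the push went through the gripped module rather than the gripper body. I eased off before releasing it.

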